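# Feel for the loose cask bungs and reject them

### The job

Two of the four bungs in the oak stave are a loose fit, the other two are tight. Take the bungs by their knobs and wiggle them gently sideways to feel which ones have play, then pull out the two loose ones and put them in the blue tray. Leave the two tight bungs seated, without wrenching or tugging at them, and do not disturb the mallet, the tasting glass or the sample bottle.

Things in the scene. Friction and masses are not known exactly. Their poses are not given: they have to be found in the camera images.
- stave: oak stave board fixed to the bench, 120 (x) by 420 (y) by 45 mm high, a steel hoop band across each end; origin at the centre of its underside, y along its length. Four blind bung holes 35 mm diameter, 32 mm deep, in its top face at y = -142.5, -47.5, 47.5 and 142.5 mm, x = 0; each holds one bung
- bung_a_knob (a point): middle of the knob of one of four alike oak bungs. Knob: round, upright, 32 mm diameter, 46 mm high, dark stained top end; below it a shoulder 50 mm diameter, 8 mm thick, resting on the stave; then a spigot 28 mm diameter, 25 mm long in the hole. This point is on the axis, 20 mm below the knob's top, 26 mm above the shoulder's top, 59 mm above the spigot's foot; z is up the bung. About 80 g
- bung_b_knob (a point): the same point of another bung alike in shape and look. Any of the four may be a loose one; it differs each time and cannot be seen. A LOOSE bung shifts freely about 3.5 mm to every side from the middle of its hole, then meets the hole's wall; it lifts straight out, with only its own weight
- bung_c_knob (a point): the same point of another bung alike. A TIGHT bung is sprung in a stiff rubber sleeve: it gives 0.25 mm for each newton of sideways push (1.25 mm at 5 N) and comes back; pushed over 4.6 mm aside (18 N) its seat is spoiled. Pulled up with over 10 N it creeps up out of its seat and stays raised, but does not come out
- bung_d_knob (a point): the same point of another bung alike (see the other three for shape and behaviour). A loose bung that is pressed down on the stave drags by friction (about 0.6 of the press) and can then feel tight: ease the downward load before judging
- tray: blue open reject tray fixed to the bench, 140 (x) by 260 (y) by 40 mm high, walls 5 mm, floor 5 mm thick; origin at the centre of its underside, axes along its sides; starts empty
- mallet_head (a point): centre of the black rubber mallet's head (70 mm diameter, 110 mm long), lying on the bench with a 220 mm wooden handle to its own -x
- glass_mid (a point): middle of the clear tasting glass, 68 mm diameter, 85 mm high, standing on the bench
- sample_mid (a point): middle of the amber sample bottle, 60 mm diameter, 170 mm high, standing on the bench
There are look-alikes about, which are no part of the job. What is shaped like the part that bears bung_c_knob but orange or turquoise is not meant.

How it is judged:
By the outcome, as a careful person would: the job done as asked, in the order asked, and still so for the second after the job is handed in, with the robot touching nothing.
It also fails if it takes over 72 s, if anything falls off the work surface, if the arm or the gripper's body presses on something with over 40 N, if the wrist force passes 120 N, or if a joint passes its speed limit or range.

### The arm

A 7-joint arm with a two-finger parallel gripper is mounted at the origin on the work surface. World frame = base frame: x ahead of the robot, y to its left, z up, the work surface at z = 0. Lengths are in m, angles in rad, forces in N, time in s.
With the tool pointing down it reaches from about 0.4 to 0.85 m from the base axis. Payload 4.5 kg.
Tool frame: the origin (TCP) lies midway between the tips of the shut fingers; the grasp point (between the pads) lies grip_point_offset behind it (grip_point_offset is the distance from the TCP to the grasp point, in m); z points along the fingers, y is the line along which they close (so a half turn about z gives the same grasp; the last joint's range is limited). The gripper opens to 88 mm and grips with 3 to 60 N. Pads are 18 mm wide; open, the fingers measure 123 mm over their backs; the gripper's body (75 mm by 187 mm) begins 45 mm behind the grasp point.
Start: joints at [1.378, 0.689, -0.195, 1.565, 0.157, 0.902, -0.215], TCP at [0.141, -0.609, 0.239] pointing down, gripper open.
Joint ranges: [-3.01, 3.01], [-0.46, 2.08], [-1.47, 1.51], [0.13, 2.56], [-1, 4.14], [0.04, 2.09], [-2.66, 2.66]. Speed limits (rad/s): [2.57, 2.57, 3.14, 3.14, 3.14, 3.14, 3.14].

### API

Orientations are given as a unit quaternion [w, x, y, z].
In Python, from cell import get_obs, snapshot, finish_job, grip_point_offset gives the robot as it stands.
- The arm moves only by the tool move_arm, never from a script. Its argument "targets" is a list of rows, each a list of 2 entries, a list of its own where there are three numbers: the shift along the tool's x, y, z in m, then the turn about the tool's z in degrees. In form: [[[x, y, z], spin], ...]. A call has 1 to 20 rows; each row shifts and turns the commanded pose from where the row before left it, along the tool's axes as they then stand; what a row does not reach is not made up. A row lasts 1/8 s, in which the tool goes at most 62.5 mm and 10.7 degrees, less where a joint would pass 70% of its speed; a pose out of reach is approached as far as the arm can. A call with a gripper value outside its range is refused whole. "gripper" is the opening, from 0 (shut) to 1 (fully open), set as the call begins (left out, the last holds). The fingers move at their own pace and stop on an object; "grip_force" is the grip in N (left out, the last holds). Time passes only in rows, so rows that do not move let the fingers close. It gives the time, the measured TCP pose, the force, the opening and the grip force at its end, in the units of the state.
- get_obs(): the state, without advancing time (a new reading comes with each control period).
- snapshot(name): name is "scene" or "top" or "wrist"; returns a dict with "image" (384x512x3 uint8, blue, green, red), "mtx" (3x3 intrinsics, pixels), "k1" (the pictures are not rectified: a ray, as slopes to the right and down, at radius r is drawn at 1 + k1 r^2 times it, then the intrinsics apply), "position" and "rotation" of the camera in the world. Camera axes: x right, y down, z forward; pixel columns grow to the right and rows downward; lengths in m; the calibration is good to about 2 mm. A picture is of the moment at which its call begins. There is no depth.
- finish_job(): hands the job in; it is judged then, once.
The state is a dict: "time": time; "joint_positions": joint angles; "joint_vel": joint speeds; "effort": joint torques, N m; "ee_pos": TCP position; "eef_rot": TCP orientation; "force": force on the tool from outside, world axes, zero at the start; "wrist_torque": the same for the moment, N m; "gripper_width": finger opening in m; "finger_force": force on a finger pad.
Only numpy, scipy, OpenCV 4.12 (cv2) and the standard library are available. Lean on these libraries where they do the work, as an engineer would, in place of code of your own. Each camera call takes 0.05 s, during which the arm holds its last target. There are 200 camera calls.

## Working session

There is one attempt and no reset: what is moved stays moved. The work goes in short steps, Python scripts to look and compute and a tool call to move; the robot and the scene stay as the last step left them, time stands still between calls to the robot, and variables do not carry over. Pictures are saved under pics/ and viewed, at most 10 in all, crops included, and the job is handed in when it is done.

Besides the shell and the picture viewer there is one more tool, called after "Emit:" as name(argument=value, ...) on one line, values as JSON. move_arm: Moves the arm, as the interface text tells. Its arguments: {"type":"object","properties":{"targets":{"type":"array","items":{"type":"array"}},"gripper":{"type":"number"},"grip_force":{"type":"number"}},"required":["targets"]}

```bash
mkdir -p pics; cat > h.py <<'E'
import numpy as np, cv2, json, pickle
from cell import get_obs, snapshot, finish_job, grip_point_offset
def snap(n,f):
    s=snapshot(n); cv2.imwrite(f'pics/{f}.png',s['image']); pickle.dump(s,open(f'pics/{f}.pkl','wb')); return s
def load(f): return pickle.load(open(f'pics/{f}.pkl','rb'))
def ray(s,u,v):
    d=cv2.undistortPoints(np.array([[[u,v]]],float),np.array(s['mtx'],float),np.array([s['k1'],0,0,0],float))[0,0]
    return np.array(s['position']),np.array(s['rotation'])@np.array([d[0],d[1],1])
def at(s,u,v,z):
    p,d=ray(s,u,v); return p+d*(z-p[2])/d[2]
def proj(s,P):
    R=np.array(s['rotation']);q=R.T@(np.array(P)-s['position'])
    x,y=q[0]/q[2],q[1]/q[2];k=1+s['k1']*(x*x+y*y);m=np.array(s['mtx'])
    return m[0,0]*x*k+m[0,2],m[1,1]*y*k+m[1,2]
E
python3 - <<'E'
from h import *
print(grip_point_offset,get_obs())
a=snap('scene','scene1');b=snap('top','top1')
for s in(a,b):print(s['position'],s['rotation'],s['mtx'],s['k1'])
cv2.imwrite('pics/both.png',np.vstack([a['image'],b['image']])[:, :] if 0 else cv2.resize(b['image'],(800,600),interpolation=cv2.INTER_CUBIC))
E
```

```text
0.0187 {'time': 0.0, 'joint_positions': array([ 1.37779058,  0.68997551, -0.19447885,  1.56635224,  0.15731892,
        0.90250054, -0.21509768]), 'joint_vel': array([ 8.78585481e-04, -6.11512398e-05,  1.43268846e-03,  4.20913400e-04,
       -9.24402790e-04, -1.57268586e-03, -8.14423114e-04]), 'effort': array([ 1.38893511e-04, -5.27560365e+01, -1.26668360e+00, -1.53428882e+01,
       -5.25568344e-02,  6.54447475e-03,  1.91249642e-04]), 'ee_pos': array([ 0.14032548, -0.60838931,  0.23791225]), 'eef_rot': array([-9.02572276e-04,  9.93572265e-01,  1.13195863e-01, -1.89549935e-04]), 'force': array([-0.26226825,  0.04410696, -0.06697578]), 'wrist_torque': array([ 0.0250032 ,  0.03315063, -0.03202159]), 'finger_force': 0.0, 'gripper_width': 0.08827748392881328}
[ 0.97683008 -0.30955286  0.84368146] [-0.27236906  0.83548522  0.4540161  -0.14713574] [[376.26859873   0.         259.63574618]
 [  0.         376.26859873 197.85115783]
 [  0.           0.           1.        ]] -0.034890816351626976
[ 0.36339136 -0.0157368   1.37327115] [-0.04201377  0.7078825  -0.70411098  0.03694508] [[429.198314     0.         256.77888574]
 [  0.         429.198314   195.72628519]
 [  0.           0.           1.        ]] -0.11152924742009222
```

View pics/both.png

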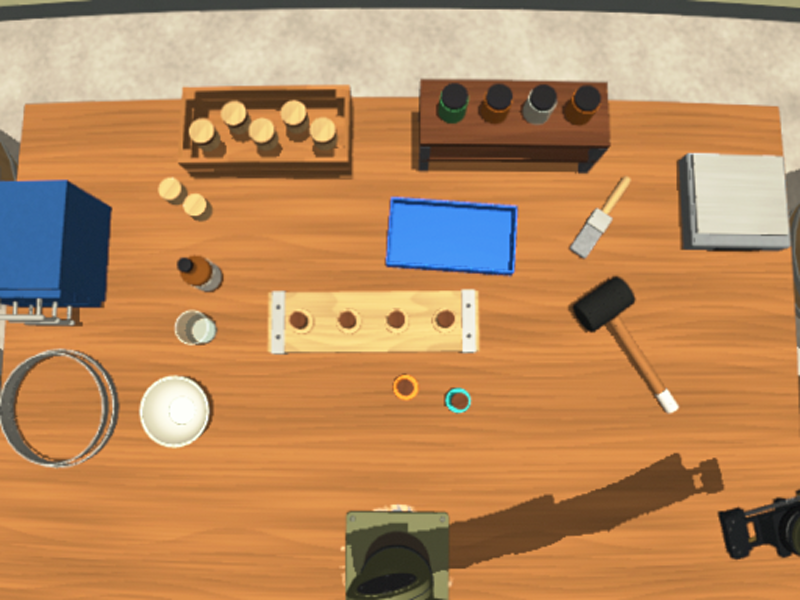

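View pics/scene1.png

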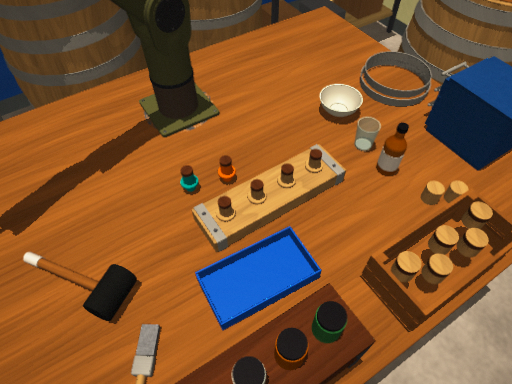

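```bash
sed -i "s/np.array(s\['rotation'\])/rot(s)/g" h.py; cat >> h.py <<'E'
from scipy.spatial.transform import Rotation
def rot(s): w,x,y,z=s['rotation']; return Rotation.from_quat([x,y,z,w]).as_matrix()
E
python3 - <<'E'
from h import *
b=load('top1')
cv2.imwrite('pics/c1.png',cv2.resize(b['image'][120:250,165:345],None,fx=4.4,fy=4.4,interpolation=cv2.INTER_CUBIC))
for u,v in [(270,291),(479,293),(269,353),(478,352)]: print('stave',at(b,u*.64,v*.64,.045).round(4))
for u,v in [(299,320),(347,320),(396,319),(445,319)]: print('knobtop',at(b,u*.64,v*.64,.099).round(4))
for u,v in [(389,198),(517,205),(386,266),(515,274)]: print('tray',at(b,u*.64,v*.64,.04).round(4))
print(at(b,195*.64,320*.64,.085))
E
```

```text
stave [0.5411 0.2581 0.045 ]
stave [ 0.5389 -0.1611  0.045 ]
stave [0.4166 0.2568 0.045 ]
stave [ 0.4211 -0.1583  0.045 ]
knobtop [0.478  0.1894 0.099 ]
knobtop [0.4786 0.0972 0.099 ]
knobtop [0.481  0.0036 0.099 ]
knobtop [ 0.4814 -0.0899  0.099 ]
tray [0.7346 0.0205 0.04  ]
tray [ 0.7216 -0.2413  0.04  ]
tray [0.5936 0.0254 0.04  ]
tray [ 0.5786 -0.2348  0.04  ]
[0.47802965 0.39667502 0.085     ]
```

View pics/c1.png

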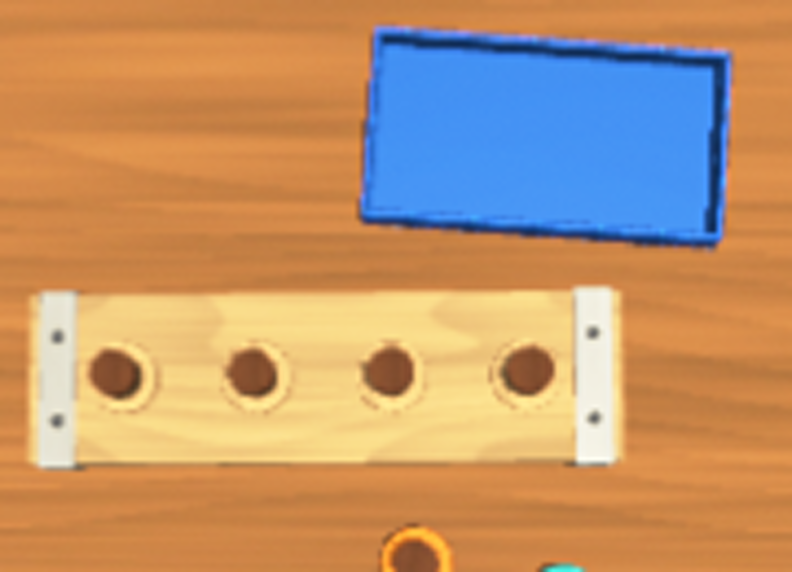

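Emit:
move_arm(targets=[[[0, 0, 0], -9.625], [[0, 0, 0], -9.625], [[0, 0, 0], -9.625], [[0, 0, 0], -9.625], [[0, 0, 0], -9.625], [[0, 0, 0], -9.625], [[0, 0, 0], -9.625], [[0, 0, 0], -9.625]], gripper=0.85)

```text
time: 1.1
ee_pos: [0.1403, -0.6087, 0.2382]
eef_rot: [-0.0, 0.705, 0.709, 0.0]
force: [1.5, 0.6, -0.3]
gripper_width: 0.0749
finger_force: 0.0
```

Emit:
move_arm(targets=[[[0.0324, 0.0212, 0], 0], [[0.0324, 0.0212, 0], 0], [[0.0324, 0.0212, 0], 0], [[0.0324, 0.0212, 0], 0], [[0.0324, 0.0212, 0], 0], [[0.0324, 0.0212, 0], 0], [[0.0324, 0.0212, 0], 0], [[0.0324, 0.0212, 0], 0], [[0.0324, 0.0212, 0], 0], [[0.0324, 0.0212, 0], 0], [[0.0324, 0.0212, 0], 0], [[0.0324, 0.0212, 0], 0], [[0.0324, 0.0212, 0], 0], [[0.0324, 0.0212, 0], 0], [[0.0324, 0.0212, 0], 0], [[0.0324, 0.0212, 0], 0], [[0, 0, 0], 0], [[0, 0, 0], 0]])

```text
time: 3.35
ee_pos: [0.479, -0.0914, 0.2383]
eef_rot: [-0.0, 0.707, 0.707, -0.001]
force: [-0.4, -0.3, -1.1]
gripper_width: 0.0751
finger_force: 0.0
```

```bash
python3 - <<'E'
from h import *
o=get_obs();print(o['time'],o['ee_pos'],o['eef_rot'],o['force'],o['gripper_width'])
s=snap('wrist','w1');print(s['position'],s['rotation'])
E
```

```text
3.35 [ 0.47899451 -0.09142754  0.23834242] [-2.53774565e-04  7.07320503e-01  7.06892432e-01 -8.55586385e-04] [-0.43274812 -0.33016508 -1.11191319] 0.07513015444903762
[ 0.47823602 -0.02530933  0.3836865 ] [ 1.32229681e-01  9.91218748e-01 -3.21882243e-04 -7.75165157e-04]
```

View pics/w1.png

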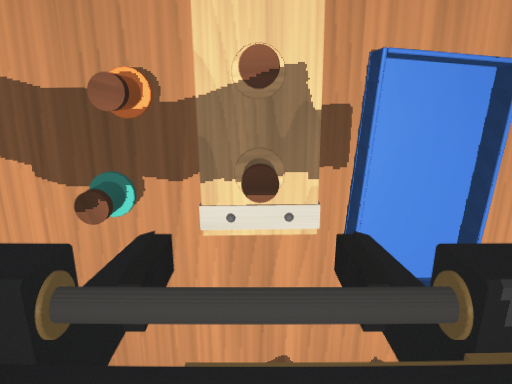

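```bash
python3 - <<'E'
from h import *
s=load('w1')
for u,v in [(260,183),(259.5,66)]: print(at(s,u,v,.099).round(4))
for u,v in [(260,171),(258.5,70)]: print('sh',at(s,u,v,.053).round(4))
for u,v in [(199.5,206),(320,206),(204,235),(316,235)]: print(at(s,u,v,.045).round(4))
E
```

```text
[ 0.4831 -0.0923  0.099 ]
[0.4824 0.0015 0.099 ]
sh [ 0.4839 -0.0911  0.053 ]
sh [0.4822 0.0023 0.053 ]
[ 0.4219 -0.1293  0.045 ]
[ 0.5459 -0.1293  0.045 ]
[ 0.4253 -0.1612  0.045 ]
[ 0.5433 -0.1613  0.045 ]
```

Emit:
move_arm(targets=[[[0, 0.003, 0.0178], 0], [[0, 0, 0.0178], 0], [[0, 0, 0.0178], 0], [[0, 0, 0.0178], 0], [[0, 0, 0.0178], 0], [[0, 0, 0.0178], 0], [[0, 0, 0.0178], 0], [[0, 0, 0.0178], 0], [[0, 0, 0.0178], 0], [[0, 0, 0.0178], 0], [[0, 0, 0], 0], [[0, 0, 0], 0], [[0, 0, 0], 0]])

```text
time: 5.03
ee_pos: [0.4831, -0.0911, 0.0614]
eef_rot: [0.001, 0.707, 0.707, 0.0]
force: [-1.0, 0.3, -0.3]
gripper_width: 0.0751
finger_force: 0.0
```

Emit:
move_arm(targets=[[[0, 0, 0], 0], [[0, 0, 0], 0], [[0, 0, 0], 0], [[0, 0, 0], 0], [[0, 0, 0], 0], [[0, 0, 0], 0], [[0, 0, 0], 0], [[0, 0, 0], 0]], gripper=0.2, grip_force=10)

```text
time: 6.02
ee_pos: [0.4833, -0.0906, 0.0608]
eef_rot: [0.0, 0.707, 0.707, 0.0]
force: [2.3, 1.1, -1.0]
gripper_width: 0.0314
finger_force: 10.0
```

Wiggle ±2 mm in x.

Emit:
move_arm(targets=[[[0, 0.001, 0], 0], [[0, 0.001, 0], 0], [[0, 0, 0], 0], [[0, 0, 0], 0]])

```text
time: 6.52
ee_pos: [0.4842, -0.0907, 0.0607]
eef_rot: [-0.0, 0.707, 0.707, -0.0]
force: [-0.1, 0.7, 1.7]
gripper_width: 0.0315
finger_force: 10.0
```

Emit:
move_arm(targets=[[[0, -0.002, 0], 0], [[0, -0.002, 0], 0], [[0, 0, 0], 0], [[0, 0, 0], 0]])

```text
time: 7.02
ee_pos: [0.4826, -0.0905, 0.0608]
eef_rot: [0.001, 0.707, 0.707, 0.001]
force: [4.2, -0.8, -3.0]
gripper_width: 0.0316
finger_force: 10.0
```

Emit:
move_arm(targets=[[[0, 0, 0], 0], [[0, 0, 0], 0]])

```text
time: 7.28
ee_pos: [0.4826, -0.0905, 0.0608]
eef_rot: [0.001, 0.707, 0.707, 0.001]
force: [5.5, -0.9, -3.3]
gripper_width: 0.0314
finger_force: 10.0
```

Emit:
move_arm(targets=[[[0, 0.0025, 0], 0], [[0, 0.0025, 0], 0], [[0, 0, 0], 0], [[0, 0, 0], 0]])

```text
time: 7.78
ee_pos: [0.4845, -0.0907, 0.0607]
eef_rot: [-0.001, 0.707, 0.707, -0.001]
force: [-1.8, 0.3, 2.8]
gripper_width: 0.0317
finger_force: 10.0
```

Emit:
move_arm(targets=[[[0.002, -0.003, 0], 0], [[0, 0, 0], 0], [[0, 0, 0], 0], [[0, 0, 0], 0]])

```text
time: 8.28
ee_pos: [0.4833, -0.0893, 0.0607]
eef_rot: [0.001, 0.707, 0.707, -0.0]
force: [2.7, -3.7, -0.4]
gripper_width: 0.0313
finger_force: 10.0
```

Emit:
move_arm(targets=[[[-0.002, 0, 0], 0], [[-0.002, 0, 0], 0], [[0, 0, 0], 0], [[0, 0, 0], 0]])

```text
time: 8.78
ee_pos: [0.4833, -0.0913, 0.0608]
eef_rot: [-0.0, 0.707, 0.708, 0.001]
force: [3.4, 1.6, -0.5]
gripper_width: 0.0313
finger_force: 10.0
```

Emit:
move_arm(targets=[[[0, 0, 0], 0], [[0, 0, 0], 0], [[0, 0, 0], 0], [[0, 0, -0.02], 0], [[0, 0, -0.02], 0], [[0, 0, -0.02], 0], [[0.0239, 0, 0], 0], [[0.0239, 0, 0], 0], [[0.0239, 0, 0], 0], [[0.0238, 0, 0], 0], [[0, 0, 0], 0], [[0, 0, 0.015], 0], [[0, 0, 0.015], 0], [[0, 0, 0.015], 0], [[0, 0, 0.015], 0], [[0, 0, 0], 0], [[0, 0, 0], 0]], gripper=0.65)

```text
time: 10.9
ee_pos: [0.4828, 0.0019, 0.061]
eef_rot: [0.0, 0.708, 0.707, -0.0]
force: [-0.3, -0.3, -0.5]
gripper_width: 0.0576
finger_force: 0.0
```

Emit:
move_arm(targets=[[[0, 0, 0], 0], [[0, 0, 0], 0], [[0, 0, 0], 0], [[0, 0, 0], 0], [[0, 0, 0], 0]], gripper=0.2)

```text
time: 11.52
ee_pos: [0.483, 0.0028, 0.061]
eef_rot: [0.0, 0.707, 0.707, 0.0]
force: [-0.3, 0.2, 5.0]
gripper_width: 0.0315
finger_force: 10.0
```

Emit:
move_arm(targets=[[[0, 0.002, 0], 0], [[0, 0, 0], 0], [[0, 0, 0], 0], [[0, 0, 0], 0]])

```text
time: 12.02
ee_pos: [0.483, 0.0028, 0.0609]
eef_rot: [-0.001, 0.707, 0.707, -0.001]
force: [-3.2, 0.2, 7.9]
gripper_width: 0.0316
finger_force: 10.0
```

Emit:
move_arm(targets=[[[0, -0.002, 0], 0], [[0, -0.002, 0], 0], [[0, 0, 0], 0], [[0, 0, 0], 0]])

```text
time: 12.52
ee_pos: [0.4821, 0.003, 0.061]
eef_rot: [0.001, 0.707, 0.707, 0.001]
force: [4.2, -1.3, 4.7]
gripper_width: 0.0317
finger_force: 10.0
```

Emit:
move_arm(targets=[[[0, 0.002, -0.001], 0], [[0, 0, 0], 0], [[0, 0, 0], 0], [[0, 0, 0], 0]])

```text
time: 13.02
ee_pos: [0.4823, 0.0029, 0.0615]
eef_rot: [-0.0, 0.707, 0.707, -0.0]
force: [-0.7, -1.4, -1.0]
gripper_width: 0.0315
finger_force: 10.0
```

Vertical load gone; wiggle again.

Emit:
move_arm(targets=[[[0, 0.002, 0], 0], [[0, 0, 0], 0], [[0, 0, 0], 0], [[0, 0, 0], 0]])

```text
time: 13.52
ee_pos: [0.4848, 0.0029, 0.0617]
eef_rot: [0.0, 0.707, 0.707, -0.0]
force: [-0.7, -0.1, -1.1]
gripper_width: 0.0316
finger_force: 10.0
```

Emit:
move_arm(targets=[[[0, -0.002, 0], 0], [[0, -0.002, 0], 0], [[0, 0, 0], 0], [[0, 0, 0], 0]])

```text
time: 14.02
ee_pos: [0.4809, 0.0029, 0.0617]
eef_rot: [0.0, 0.707, 0.707, 0.0]
force: [0.2, -0.3, -0.6]
gripper_width: 0.0318
finger_force: 10.0
```

Emit:
move_arm(targets=[[[0, 0.0015, 0], 0], [[0, 0, 0], 0], [[0, 0, 0], 0], [[0, 0, -0.02], 0], [[0, 0, -0.02], 0], [[0, 0, -0.02], 0], [[0.0237, 0, 0], 0], [[0.0237, 0, 0], 0], [[0.0237, 0, 0], 0], [[0.0237, 0, 0], 0], [[0, 0, 0], 0], [[0, 0, 0.015], 0], [[0, 0, 0.015], 0], [[0, 0, 0.015], 0], [[0, 0, 0.015], 0], [[0, 0, 0], 0], [[0, 0, 0], 0], [[0, 0, 0], 0], [[0, 0, 0], 0]], gripper=0.65)

```text
time: 16.4
ee_pos: [0.4826, 0.0976, 0.0621]
eef_rot: [0.0, 0.707, 0.707, 0.0]
force: [0.2, -0.3, -0.5]
gripper_width: 0.0573
finger_force: 0.0
```

Emit:
move_arm(targets=[[[0, 0, 0], 0], [[0, 0, 0], 0], [[0, 0, 0], 0], [[0, 0, 0], 0], [[0, 0, 0], 0]], gripper=0.2)

```text
time: 17.02
ee_pos: [0.4823, 0.0977, 0.0617]
eef_rot: [0.0, 0.707, 0.707, -0.0]
force: [0.4, 0.1, 1.2]
gripper_width: 0.0318
finger_force: 10.0
```

Emit:
move_arm(targets=[[[0, 0.002, 0], 0], [[0, 0, 0], 0], [[0, 0, 0], 0], [[0, 0, 0], 0]])

```text
time: 17.52
ee_pos: [0.4838, 0.0976, 0.0617]
eef_rot: [-0.0, 0.707, 0.707, -0.0]
force: [-3.7, 0.2, 4.1]
gripper_width: 0.0313
finger_force: 10.0
```

Emit:
move_arm(targets=[[[0, -0.002, 0], 0], [[0, -0.002, 0], 0], [[0, 0, 0], 0], [[0, 0, 0], 0]])

```text
time: 18.02
ee_pos: [0.4808, 0.0979, 0.0617]
eef_rot: [0.0, 0.707, 0.707, 0.0]
force: [0.3, 1.0, 0.5]
gripper_width: 0.0315
finger_force: 10.0
```

Emit:
move_arm(targets=[[[0, 0, -0.0008], 0], [[0, 0, 0], 0], [[0, 0, 0], 0]])

```text
time: 18.4
ee_pos: [0.4801, 0.0976, 0.0624]
eef_rot: [-0.0, 0.707, 0.707, -0.0]
force: [-0.5, -0.7, -0.8]
gripper_width: 0.0317
finger_force: 10.0
```

Emit:
move_arm(targets=[[[0, 0.002, 0], 0], [[0, 0.002, 0], 0], [[0, 0, 0], 0], [[0, 0, 0], 0]])

```text
time: 18.9
ee_pos: [0.4843, 0.0976, 0.0625]
eef_rot: [0.0, 0.707, 0.707, -0.0]
force: [-1.2, 0.3, -0.1]
gripper_width: 0.0315
finger_force: 10.0
```

Emit:
move_arm(targets=[[[0, -0.002, 0], 0], [[0, -0.002, 0], 0], [[0, 0, 0], 0], [[0, 0, 0], 0]])

```text
time: 19.4
ee_pos: [0.4803, 0.0977, 0.0625]
eef_rot: [0.0, 0.707, 0.707, 0.0]
force: [0.6, -0.6, -1.3]
gripper_width: 0.0317
finger_force: 10.0
```

Emit:
move_arm(targets=[[[0, 0.002, 0], 0], [[0, 0, 0], 0], [[0, 0, -0.005], 0], [[0, 0, -0.005], 0], [[0, 0, -0.01], 0], [[0, 0, -0.01], 0], [[0, 0, 0], 0]], grip_force=20)

```text
time: 20.27
ee_pos: [0.483, 0.0978, 0.0935]
eef_rot: [0.0, 0.707, 0.707, 0.001]
force: [0.5, 0.0, -1.3]
gripper_width: 0.0318
finger_force: 20.0
```

Emit:
move_arm(targets=[[[0, 0, -0.02], 0], [[0, 0, -0.02], 0], [[0, 0, -0.02], 0], [[-0.0248, 0.0178, 0], 0], [[-0.0248, 0.0178, 0], 0], [[-0.0248, 0.0178, 0], 0], [[-0.0248, 0.0178, 0], 0], [[-0.0248, 0.0178, 0], 0], [[-0.0248, 0.0178, 0], 0], [[-0.0248, 0.0178, 0], 0], [[-0.0248, 0.0178, 0], 0], [[-0.0248, 0.0178, 0], 0], [[-0.0248, 0.0178, 0], 0], [[0, 0, 0.02], 0], [[0, 0, 0.02], 0], [[0, 0, 0.02], 0], [[0, 0, 0.02], 0], [[0, 0, 0.01], 0], [[0, 0, 0.005], 0], [[0, 0, 0], 0]])

```text
time: 22.78
ee_pos: [0.6605, -0.1503, 0.0576]
eef_rot: [0.0, 0.707, 0.707, 0.0]
force: [0.4, -0.4, 0.5]
gripper_width: 0.0316
finger_force: 20.0
```

```bash
python3 - <<'E'
from h import *
o=get_obs();print(o['time'],o['ee_pos'],o['force'],o['gripper_width'])
s=snap('scene','s2')
cv2.imwrite('pics/s2c.png',cv2.resize(s['image'][100:340,130:400],None,fx=2.4,fy=2.4,interpolation=cv2.INTER_CUBIC))
E
```

```text
22.775 [ 0.66045394 -0.15030298  0.05757367] [ 0.44347504 -0.35557363  0.51877793] 0.031611129546609204
```

View pics/s2c.png

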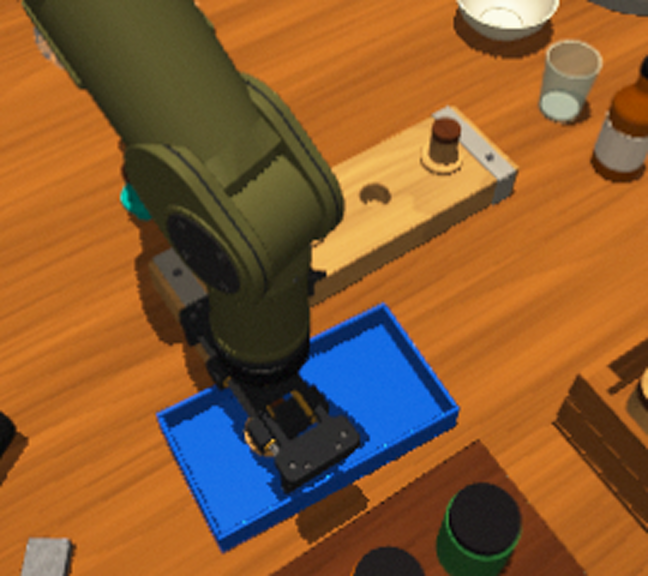

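Emit:
move_arm(targets=[[[0, 0, 0.004], 0], [[0, 0, 0.003], 0], [[0, 0, 0.002], 0], [[0, 0, 0], 0]])

```text
time: 23.32
ee_pos: [0.6602, -0.1503, 0.0483]
eef_rot: [-0.0, 0.707, 0.707, -0.0]
force: [0.1, -0.3, -1.0]
gripper_width: 0.0313
finger_force: 20.0
```

Emit:
move_arm(targets=[[[0, 0, 0.001], 0], [[0, 0, 0], 0], [[0, 0, 0], 0]])

```text
time: 23.7
ee_pos: [0.6603, -0.1504, 0.0476]
eef_rot: [0.0, 0.707, 0.707, 0.0]
force: [0.0, -0.3, -0.5]
gripper_width: 0.0315
finger_force: 20.0
```

Emit:
move_arm(targets=[[[0, 0, 0], 0], [[0, 0, 0], 0], [[0, 0, 0], 0], [[0, 0, 0], 0], [[0, 0, -0.015], 0], [[0, 0, -0.02], 0], [[0, 0, -0.02], 0], [[0, 0, -0.02], 0], [[0, 0, -0.02], 0], [[0.0218, -0.0253, 0], 0], [[0.0218, -0.0253, 0], 0], [[0.0218, -0.0253, 0], 0], [[0.0218, -0.0253, 0], 0], [[0.0218, -0.0253, 0], 0], [[0.0218, -0.0253, 0], 0], [[0.0218, -0.0253, 0], 0], [[0, 0, 0], 0], [[0, 0, 0], 0]], gripper=0.65)

```text
time: 25.95
ee_pos: [0.4843, 0.0018, 0.1431]
eef_rot: [0.001, 0.707, 0.707, 0.0]
force: [0.7, -0.9, -0.6]
gripper_width: 0.0575
finger_force: 0.0
```

```bash
python3 - <<'E'
from h import *
o=get_obs();print(o['time'],o['ee_pos'],o['force'])
s=snap('scene','s3');w=snap('wrist','w3')
cv2.imwrite('pics/s3c.png',np.vstack([cv2.resize(x,(426,300) if 0 else (400,300),interpolation=cv2.INTER_AREA) for x in (s['image'][100:340,100:420],w['image'])]))
E
```

```text
25.95 [0.48434704 0.00183345 0.14307842] [ 0.72059827 -0.90329703 -0.55045029]
```

View pics/s3c.png

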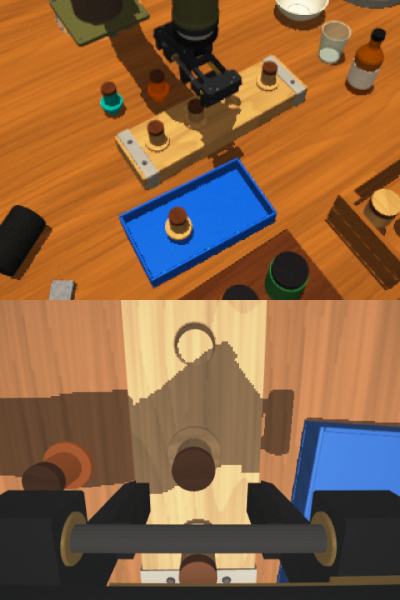

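Emit:
move_arm(targets=[[[0, 0, 0.02], 0], [[0, 0, 0.02], 0], [[0, 0, 0.02], 0], [[0, 0, 0.015], 0], [[0, 0, 0.006], 0], [[0, 0, 0], 0], [[0, 0, 0], 0], [[0, 0, 0], 0]])

```text
time: 27.05
ee_pos: [0.4836, 0.0022, 0.062]
eef_rot: [0.0, 0.707, 0.707, 0.0]
force: [-0.3, 0.1, -0.6]
gripper_width: 0.0569
finger_force: 0.0
```

Emit:
move_arm(targets=[[[0, 0, 0], 0], [[0, 0, 0], 0], [[0, 0, 0], 0], [[0, 0, 0], 0], [[0, 0, 0], 0], [[0, 0, -0.005], 0], [[0, 0, -0.005], 0], [[0, 0, -0.01], 0], [[0, 0, -0.01], 0], [[0, 0, 0], 0]], gripper=0.2, grip_force=20)

```text
time: 28.3
ee_pos: [0.4839, 0.0023, 0.0925]
eef_rot: [0.001, 0.707, 0.707, 0.001]
force: [-0.6, 0.5, -1.0]
gripper_width: 0.0312
finger_force: 20.0
```

Emit:
move_arm(targets=[[[0, 0, -0.02], 0], [[0, 0, -0.02], 0], [[0, 0, -0.02], 0], [[-0.0071, 0.022, 0], 0], [[-0.0071, 0.022, 0], 0], [[-0.0071, 0.022, 0], 0], [[-0.0071, 0.022, 0], 0], [[-0.0071, 0.022, 0], 0], [[-0.0071, 0.022, 0], 0], [[-0.0071, 0.022, 0], 0], [[-0.0071, 0.022, 0], 0], [[0, 0, 0], 0], [[0, 0, 0.02], 0], [[0, 0, 0.02], 0], [[0, 0, 0.02], 0], [[0, 0, 0.02], 0], [[0, 0, 0.012], 0], [[0, 0, 0.008], 0], [[0, 0, 0.004], 0], [[0, 0, 0], 0]])

```text
time: 30.8
ee_pos: [0.6594, -0.0545, 0.0477]
eef_rot: [0.0, 0.707, 0.707, 0.0]
force: [0.1, -0.4, -0.9]
gripper_width: 0.031
finger_force: 20.0
```

Emit:
move_arm(targets=[[[0, 0, 0], 0], [[0, 0, 0], 0]])

```text
time: 31.05
ee_pos: [0.6596, -0.0546, 0.048]
eef_rot: [0.0, 0.707, 0.707, 0.0]
force: [0.7, -0.3, -0.8]
gripper_width: 0.0311
finger_force: 20.0
```

Emit:
move_arm(targets=[[[0, 0, 0], 0], [[0, 0, 0], 0], [[0, 0, 0], 0], [[0, 0, 0], 0], [[0, 0, -0.015], 0], [[0, 0, -0.02], 0], [[0, 0, -0.02], 0], [[0, 0, -0.03], 0], [[0, 0, -0.03], 0], [[0, 0, -0.03], 0], [[0, 0, 0], 0], [[0, 0, 0], 0]], gripper=0.65)

```text
time: 32.55
ee_pos: [0.6588, -0.0547, 0.1926]
eef_rot: [0.0, 0.707, 0.707, -0.0]
force: [0.2, -0.1, -0.0]
gripper_width: 0.0571
finger_force: 0.0
```

```bash
python3 - <<'E'
from h import *
o=get_obs();print(o['time'],o['ee_pos'],o['force'])
s=snap('scene','s4');w=snap('wrist','w4')
cv2.imwrite('pics/s4c.png',np.hstack([s['image'][60:340,80:440],w['image'][:280,60:460]]))
E
```

```text
32.55 [ 0.65879384 -0.05473202  0.19260228] [ 0.24445592 -0.09136653 -0.03368861]
```

View pics/s4c.png

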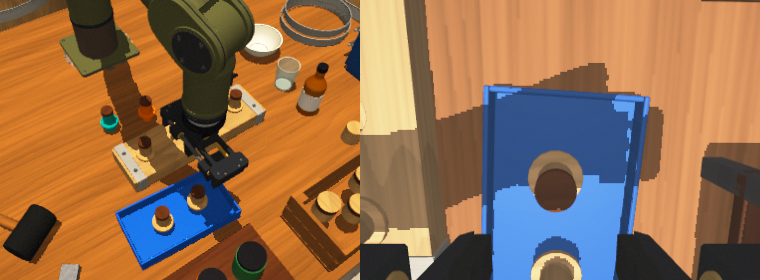

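Both loose bungs stand in the tray, at (163,218) and (197,197). The two end bungs are still seated, and the mallet, glass and bottle have not moved. The gripper is clear.

```bash
python3 -c "
from h import *
print(finish_job())"
```

```text
the job is handed in; nothing more can be done
None
```

The job is handed in: the two middle bungs (y ≈ 0.00 and y ≈ 0.10 m) had free play and now stand in the blue tray; both end bungs stay seated, the y ≈ -0.09 m one felt tight, and the y ≈ 0.19 m one was left untouched, judged tight because both loose ones had already been found.

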